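# Slide the plate carriage to the warmer and switch it on

## Robot

A 6-joint arm with a two-finger parallel gripper is mounted at the origin on the work surface. World frame = base frame: x ahead of the robot, y to its left, z up, the work surface at z = 0. Lengths are in m, angles in rad, forces in N, time in s.
With the tool pointing down it reaches from about 0.375 to 0.9 m from the base axis. Payload 3.1 kg.
Tool frame: the origin (TCP) lies between the finger pads; the fingertips stand 8 mm ahead of it and the grasp point (between the pads) lies 11 mm behind it; z points along the fingers, y is the line along which they close (so a half turn about z gives the same grasp; the last joint's range is limited). The gripper opens to 87 mm and grips with 3 to 60 N. Pads are 19 mm wide; open, the fingers measure 117 mm over their backs; the gripper's body (75 mm by 190 mm) begins 51 mm behind the grasp point.
Start: joints at [-1.333, 0.527, 1.433, -0, 1.181, -0.178], TCP at [0.253, -0.571, 0.231] pointing down, gripper open.
Joint ranges: [-3.08, 3.08], [-0.75, 2.2], [0.22, 2.44], [-1.43, 4.57], [0, 2.65], [-2.85, 2.85]. Speed limits (rad/s): [2.79, 2.79, 3.14, 3.14, 3.14, 3.14].

## Interface

Orientations are given as a unit quaternion [x, y, z, w].
In Python, from rig import robot gives the robot as it stands.
- The arm moves only by the tool move_arm, never from a script. Its argument "motion" is text: rows parted by semicolons, each of 5 numbers parted by spaces: the opening, from -1 (shut) to 1 (fully open), then the shift along the tool's x, y, z normalised to -1 to 1, where 1 is 0.2 m, then the turn about the tool's z normalised to -1 to 1, where 1 is pi rad. A call has 1 to 12 rows; each row is the pose to reach, as a shift and turn from the pose commanded when the call began, along the tool's axes at that moment, turning the shorter way round; what a row does not reach only later rows make up. A row lasts 1/12 s, in which the tool goes at most 41.7 mm and 7.16 degrees, less where a joint would pass 70% of its speed; a pose out of reach is approached as far as the arm can. A call with a number of a shift or a turn outside -1 to 1 is refused whole. A call with a gripper value outside its range is refused whole. The fingers move at their own pace and stop on an object; "newtons" is the grip in N (left out, the last holds). Time passes only in rows, so rows that repeat a pose let the fingers close. It gives the time, the measured TCP pose, the force, the opening and the grip force at its end, in the units of the state.
- robot.get_obs(): the state, without advancing time (a new reading comes with each control period).
- robot.camera(name): name is "scene" or "top" or "wrist"; returns (picture, depth): 420x560x3 uint8, red, green, blue; 420x560 float32, m along the optical axis (not along the pixel's ray), 0 where there is no reading.
- robot.camera_model(name): a dict with "mtx" (3x3 intrinsics, pixels), "position" and "attitude" of the camera in the world. Camera axes: x right, y down, z forward; pixel columns grow to the right and rows downward; lengths in m; the calibration is good to about 2 mm. A picture is of the moment at which its call begins: read the wrist's pose just before it. camera_model takes no time and is no camera call; for the wrist camera it gives the pose at the moment of the call.
- robot.hand_in(): hands the job in; it is judged then, once.
The state is a dict: "time": time; "q": joint angles; "joint_velocities": joint speeds; "joint_torque": joint torques, N m; "position": TCP position; "tool_rot": TCP orientation; "ft_force": force on the tool from outside, world axes, zero at the start; "moment": the same for the moment, N m; "grip_width": finger opening in m; "grip_force": force on a finger pad.
Only numpy, scipy, OpenCV 4.12 (cv2) and the standard library are available. Lean on these libraries where they do the work, as an engineer would, in place of code of your own. Each camera call takes 0.05 s, during which the arm holds its last target. There are 200 camera calls.

## Task

The carriage with the stack of small plates must go along its slide to the stop in front of the plate warmer, the steel box with the rotary handle on top. First lift whichever of the pepper mill and the thick candle stands in its way off the slide and leave it standing upright on the wooden board, then slide the carriage until it clicks home in the warmer's stop, and only then turn the warmer's handle clockwise all the way to on. Leave everything else standing where it is, including the one of the two that is not in the way, and knock nothing over.

Things in the scene. Friction and masses are not known exactly. Their poses are not given: they have to be found in the camera images.
- track: fixed aluminium slide, a channel 160 mm wide (x from -85 to +75 mm) and 430 mm long (its y); flat bed 20 mm above the table between low front and rear rails (34 mm above the table; open 116 mm wide) and end stops; origin on the underside, z up, x away from the robot. A stop at y = -130 and at +130 mm, each a sprung ball in a small dark block on the rear rail
- carriage: plate carriage, captive in the slide, free only along the track's y: steel deck 120 mm along the slide, 129 mm across, 10 mm thick, lying on the bed; origin at the deck's underside, on the track's x = 0; four fixed white plates (96 mm across, pile top 62 mm above the table) and an upright push post in front. Two rear pins click over the ball at about 5 N
- carriage_post (a point): grip point on the upright square steel push post at the front of the carriage, 57 mm in front of the carriage's origin: 14 x 14 mm, sides square to the slide, its top 20 mm above this point (118 mm above the table), clear for 35 mm below this point
- warmer: plate warmer, a fixed steel box 110 x 110 x 85 mm, louvred front, rotary handle on top, behind one of the two outer stops (either one); origin centre of its underside, 145 mm behind the track's origin line (front face 90 mm behind it); x away from the robot, y along the slide, square to the track. The carriage is home when centred in front of it
- isolator (a joint): angle of the warmer's rotary handle: 0 off, 1.3 rad on, growing clockwise seen from above; snaps over half-way (about 0.06 N m) into either detent
- isolator_grip (a point): on the vertical axis of the rotary handle, at the height to grip, 119 mm above the table; its frame turns with the handle. The black handle on top of the warmer is a bar 80 mm long (its y), 16 mm thick (its x), from 97 to 131 mm above the table, turning about its middle. Off: along the slide
- organiser: fixed open steel cutlery box of the warmer's size but with spoons standing in it (118 mm high in all) and no handle, behind the other outer stop; origin centre of underside
- mill: turned dark wood pepper mill, 134 mm tall, round: 56 mm across at the foot, 46 to 48 mm at 45 to 80 mm height, 52 mm at 88 to 112 mm height, rounded top; stands on the bed at one side of the carriage; about 0.28 kg; origin centre of the foot, z up
- candle: thick ivory battery candle, a cylinder 58 mm across and 110 mm tall (118 with wick); stands on the bed at the other side of the carriage; about 0.25 kg; origin centre of the foot, z up
- board: fixed wooden serving board 200 mm (its x) by 130 mm (its y), 18 mm thick, on the left or the right of the slide; origin centre of the underside, z up
- jar: bystander: glass jar 58 mm across, 85 mm tall, standing on the board near its -x end; origin centre of the foot
- basket: fixed bread basket 200 x 130 mm, 77 mm high with rolls, on the other side from the board; origin centre of underside
- wineglass: bystander: stemmed glass 140 mm tall, 62 mm across, in front of the slide; origin centre of the foot
- tumbler: bystander: tumbler 66 mm across, 110 mm tall, behind the carriage between warmer and organiser; origin centre of the foot
- bottle: bystander: wine bottle 74 mm across, 290 mm tall, behind the left-hand board or basket; origin centre of the foot
There are look-alikes about, which are no part of the job. What is shaped like the warmer but green or red is not meant.

How it is judged:
On the way, in this order (a step that is already met when the one before it is completed fails the run):
1. the mill or candle that stood in the way stands upright on the board, released, the other one untouched ((((x of mill in the frame of board between -0.1 and 0.1 m and y of mill in the frame of board between -0.065 and 0.065 m and z of mill in the frame of board between 0.012 and 0.025 m and angle between mill's own z axis and vertical below 0.1 rad and linear speed of mill below 0.03 m/s and contact force between the fingers and mill below 0.3 N) and (distance of candle from where it was at the start of the episode below 0.03 m and angle between candle's own z axis and vertical below 0.15 rad)) or ((x of candle in the frame of board between -0.1 and 0.1 m and y of candle in the frame of board between -0.065 and 0.065 m and z of candle in the frame of board between 0.012 and 0.025 m and angle between candle's own z axis and vertical below 0.1 rad and linear speed of candle below 0.03 m/s and contact force between the fingers and candle below 0.3 N) and (distance of mill from where it was at the start of the episode below 0.03 m and angle between mill's own z axis and vertical below 0.15 rad)))), for 0.3 s.
2. the carriage is home in the stop in front of the warmer ((((x of mill in the frame of board between -0.1 and 0.1 m and y of mill in the frame of board between -0.065 and 0.065 m and z of mill in the frame of board between 0.012 and 0.025 m and angle between mill's own z axis and vertical below 0.1 rad and linear speed of mill below 0.03 m/s and contact force between the fingers and mill below 0.3 N) and (distance of candle from where it was at the start of the episode below 0.03 m and angle between candle's own z axis and vertical below 0.15 rad)) or ((x of candle in the frame of board between -0.1 and 0.1 m and y of candle in the frame of board between -0.065 and 0.065 m and z of candle in the frame of board between 0.012 and 0.025 m and angle between candle's own z axis and vertical below 0.1 rad and linear speed of candle below 0.03 m/s and contact force between the fingers and candle below 0.3 N) and (distance of mill from where it was at the start of the episode below 0.03 m and angle between mill's own z axis and vertical below 0.15 rad))) and y of carriage in the frame of warmer between -0.006 and 0.006 m and linear speed of carriage below 0.02 m/s), for 0.2 s.
3. the warmer's handle is turned to on (all of step 2 and value of joint isolator above 1.15 rad), for 0.2 s.
At the end, for the whole second after the job is handed in: The one that blocked the way stands upright (0.1 rad) on the board, its centre over it, released and at rest; the other is upright within 30 mm of its first place; the carriage rests within 6 mm of the warmer's centre line; the handle is beyond 1.15 rad (all of step 3); the robot touches nothing.
It fails at once if the jar, wine glass, tumbler or bottle is shifted by more than 30 mm or tipped (distance of any of jar, wineglass, tumbler, bottle from where it was at the start of the episode above 0.03 m or angle between any of jar, wineglass, tumbler, bottle's own z axis and vertical above 0.35 rad).
It fails at once if both the mill and the candle are moved from their places (more than 30 mm) (distance of each of mill, candle from where it was at the start of the episode above 0.03 m).
It fails at once if the mill or the candle is tipped over (angle between any of mill, candle's own z axis and vertical above 0.6 rad).
It fails at once if the warmer is switched on before the carriage is home (value of joint isolator above 1.15 rad and not (y of carriage in the frame of warmer between -0.006 and 0.006 m)).
It also fails if it takes over 72 s, if anything falls off the work surface, if the arm or the gripper's body presses on something with over 40 N, if the wrist force passes 120 N, or if a joint passes its speed limit or range.

## Working session

There is one attempt and no reset: what is moved stays moved. The work goes in short steps, Python scripts to look and compute and a tool call to move; the robot and the scene stay as the last step left them, time stands still between calls to the robot, and variables do not carry over. Pictures are saved under pics/ and viewed, at most 10 in all, crops included, and the job is handed in when it is done.

Besides the shell and the picture viewer there is one more tool, called after "Emit:" by a JSON object that holds its "fn" and its "kwargs". move_arm: Moves the arm, as the interface text tells. Its arguments: {"type":"object","properties":{"motion":{"type":"string"},"newtons":{"type":"number"}},"required":["motion"]}

```bash
mkdir -p pics; cat > h.py <<'E'
import numpy as np, cv2
from rig import robot
from scipy.spatial.transform import Rotation as R
def Rm(m):
    a=np.array(m['attitude'],float)
    return a if a.shape==(3,3) else R.from_quat(a).as_matrix()
def cloud(d,m):
    K=np.array(m['mtx']); v,u=np.mgrid[0:420,0:560]
    c=np.stack([(u-K[0,2])/K[0,0]*d,(v-K[1,2])/K[1,1]*d,d],-1)
    return c@Rm(m).T+np.array(m['position'])
def snap(n,tag):
    m=robot.camera_model(n); p,d=robot.camera(n)
    cv2.imwrite(f'pics/{tag}.png',p[...,::-1]); np.savez(f'{tag}.npz',p=p,d=d,P=cloud(d,m))
    return p,d,m
E
python3 - <<'E'
from h import *
print(robot.get_obs())
for n in('top','scene'):
    p,d,m=snap(n,n+'0'); print(n,m,(d>0).mean())
a=cv2.imread('pics/top0.png');b=cv2.imread('pics/scene0.png')
E
```

```text
{'time': 0.0, 'q': array([-1.33251669e+00,  5.28454386e-01,  1.43389429e+00, -2.41311648e-05,
        1.18140941e+00, -1.78494074e-01]), 'joint_velocities': array([-1.71826832e-03, -7.86663376e-04,  1.76963957e-03, -4.28007673e-04,
        1.81805940e-03,  5.55809562e-05]), 'joint_torque': array([ 1.98040558e-03, -4.40037382e+01, -1.76587683e+01,  6.35195780e-02,
        5.81668527e-02, -1.65832735e-04]), 'position': array([ 0.25286   , -0.57078128,  0.22958141]), 'tool_rot': array([ 9.78364394e-01,  2.06886298e-01, -4.35129784e-05, -1.08189804e-03]), 'ft_force': array([-1.01962089, -0.05808033, -1.14039417]), 'moment': array([-0.02800931,  0.0406414 , -0.03267486]), 'grip_force': 0.0, 'grip_width': 0.08655904759555001}
top {'mtx': array([[464.59809942,   0.        , 279.65603134],
       [  0.        , 464.59809942, 215.60863895],
       [  0.        ,   0.        ,   1.        ]]), 'position': array([0.27876581, 0.02772605, 1.35856746]), 'attitude': array([ 0.7087312 , -0.69896279,  0.07776626, -0.05570916])} 0.9957142857142857
scene {'mtx': array([[386.00325888,   0.        , 282.7732281 ],
       [  0.        , 386.00325888, 207.64112109],
       [  0.        ,   0.        ,   1.        ]]), 'position': array([1.17373274, 0.03559958, 0.91968683]), 'attitude': array([ 0.65932892,  0.67607971, -0.23974731, -0.22521729])} 0.9961947278911565
```

View pics/top0.png

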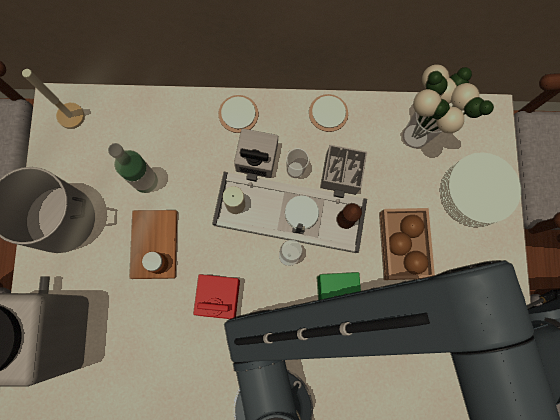

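View pics/scene0.png

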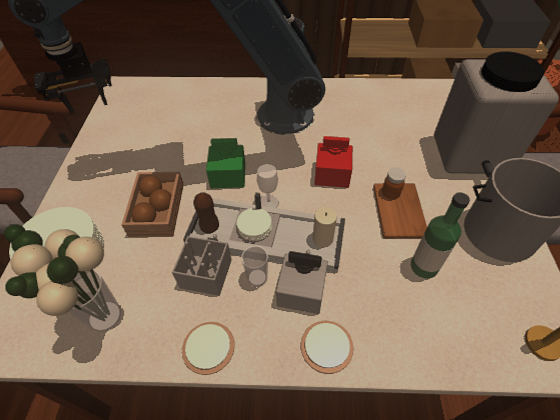

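The top view shows the warmer (256,150) on the left (+y) with its black handle. The candle (234,200) stands between the carriage (302,212) and the warmer's stop, so it is the one in the way. The mill (350,214) stays. The board (153,243) is on the left with the jar at its near end (153,262). The scene view agrees: candle (325,230), warmer (303,280), post (257,200).

```bash
cat > m.py <<'E'
from h import *
def roi(tag,x0,x1,y0,y1):
    z=np.load(tag+'.npz'); s=np.s_[y0:y1,x0:x1]; return z['p'][s].astype(int),z['P'][s]
def st(n,Q): print(n,len(Q),'med',np.median(Q,0).round(4),'mid',((np.percentile(Q,2,0)+np.percentile(Q,98,0))/2).round(4),'ext',(np.percentile(Q,98,0)-np.percentile(Q,2,0)).round(3))
def rect(n,Q):
    r=cv2.minAreaRect((Q[:,:2]*1000).astype(np.float32)); print(n,len(Q),'c',np.round(r[0],1),'size',np.round(r[1],1),'ang',round(r[2],2),'z',Q[:,2].mean().round(4))
if __name__=='__main__':
    for t,b in(('top0',[(215,185,250,220),(230,125,285,185),(120,200,185,285),(205,165,375,260),(283,190,325,240),(190,330,60,100)]),('scene0',[(305,200,345,255),(270,245,330,315),(365,180,430,240),(175,190,350,280),(230,185,280,245)])):
        f=lambda i:roi(t,b[i][0],b[i][2],b[i][1],b[i][3])
        p,P=f(0); z=P[...,2]
        st(t+' candletop',P[(z>.1)&(z<.125)]); st('  candle body',P[(z>.06)&(z<.1)])
        p,P=f(1); z=P[...,2]
        rect(t+' warmertop',P[(z>.078)&(z<.092)]); 
        k=(z>.12)&(z<.14); rect('  handle',P[k])
        p,P=f(2); z=P[...,2]; k=(z>.012)&(z<.024); rect(t+' board',P[k]); st(' jar',P[z>.07])
        p,P=f(3); z=P[...,2]; k=(z>.028)&(z<.042); rect(t+' rails',P[k])
        p,P=f(4); z=P[...,2]; k=(z>.1)&(z<.13); st(t+' post',P[k]); k=(z>.055)&(z<.068);st(' plates',P[k])
E
python3 m.py; python3 - <<'E'
import cv2,numpy as np
a=cv2.imread('pics/top0.png')[120:270,120:380]; b=cv2.imread('pics/scene0.png')[150:320,170:430]
f=lambda i:cv2.resize(i,(780,int(i.shape[0]*3)),interpolation=cv2.INTER_CUBIC)
cv2.imwrite('pics/c0.png',f(a))
E
```

```text
top0 candletop 50 med [0.5431 0.1109 0.1156] mid [0.5624 0.1154 0.1128] ext [0.048 0.05  0.024]
  candle body 60 med [0.5431 0.1091 0.0804] mid [0.5524 0.1162 0.0794] ext [0.03  0.052 0.037]
top0 warmertop 1073 c [716.8  59.9] size [110.2 111.2] ang 80.35 z 0.0847
  handle 175 c [689.3  64.5] size [77.9 17. ] ang 79.54 z 0.1293
top0 board 2553 c [447.9 352. ] size [198.7 130.6] ang 1.38 z 0.0176
 jar 394 med [0.3874 0.327  0.1021] mid [0.3463 0.1913 0.7153] ext [0.135 0.327 1.286]
top0 rails 3092 c [595.5 -51.4] size [431.  258.7] ang 79.93 z 0.0343
top0 post 31 med [ 0.4886 -0.0631  0.1175] mid [ 0.4895 -0.0641  0.1141] ext [0.014 0.014 0.015]
 plates 831 med [ 0.5405 -0.0728  0.0618] mid [ 0.5402 -0.0726  0.0618] ext [0.084 0.086 0.011]
scene0 candletop 127 med [0.5936 0.1145 0.1127] mid [0.5866 0.1167 0.1128] ext [0.023 0.054 0.023]
  candle body 184 med [0.5939 0.1134 0.0799] mid [0.5867 0.116  0.08  ] ext [0.024 0.054 0.039]
scene0 warmertop 1477 c [720.1  58.5] size [110.1 111.9] ang 79.95 z 0.0847
  handle 249 c [692.9  63.5] size [79.4 16.7] ang 80.76 z 0.1286
scene0 board 2033 c [451.2 350.7] size [202.8 129.2] ang 1.01 z 0.0176
 jar 237 med [0.4192 0.3406 0.0957] mid [0.7863 0.1959 0.4953] ext [0.775 0.321 0.849]
scene0 rails 2344 c [568.3 -75.8] size [503.8 292.2] ang 85.93 z 0.0342
scene0 post 83 med [ 0.4837 -0.0588  0.1085] mid [ 0.4734 -0.047   0.1098] ext [0.055 0.051 0.019]
 plates 779 med [ 0.5446 -0.0739  0.062 ] mid [ 0.5431 -0.0737  0.062 ] ext [0.088 0.085 0.007]
```

View pics/c0.png

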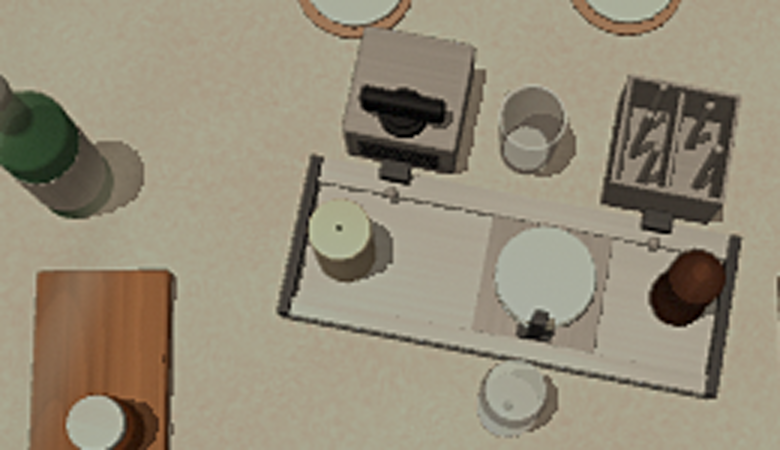

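The enlarged top view shows the candle (340,235) left of the carriage, in line with the warmer. The post is at (540,322) with the wine glass just in front at (515,395). The handle lies along the slide. Next I refine the candle's upper range and the obstacles.

```bash
cat > n.py <<'E'
from m import *
for t,b in(('top0',[(215,180,255,225),(335,195,370,235),(105,135,165,195),(138,248,170,278),(275,238,306,268),(283,150,312,182)]),('scene0',[(305,200,345,255),(185,185,225,240),(400,185,475,285),(380,165,410,200),(255,160,280,215),(240,240,270,290)])):
    for n,q,zr in zip(['candle','mill','bottle','jar','wine','tumbler'],b,[.124,.13,.05,.08,.08,.08]):
        p,P=roi(t,q[0],q[2],q[1],q[3]); k=(P[...,2]>zr)&(P[...,2]<.35)&(P[...,0]>.2)
        Q=P[k]
        if len(Q)>3: (c,r)=cv2.minEnclosingCircle((Q[:,:2]*1000).astype(np.float32)); print(t,n,len(Q),np.round(c,1),round(r,1),'ztop',np.percentile(Q[:,2],[50,90,99]).round(3))
E
python3 n.py
cat >> h.py <<'E'
def go(x,y,z,yang):
    o=robot.get_obs(); T=R.from_quat(o['tool_rot']).as_matrix()
    s=T.T@(np.array([x,y,z])-o['position']); ya=np.degrees(np.arctan2(T[1,1],T[0,1]))
    t=(ya-yang+180)%360-180
    print('shift',(s/.2).round(3),'turn',round(t/180,4),'rows>=',round(max(np.linalg.norm(s)/.0417,abs(t)/7.16),1),'yang',ya.round(1),'tilt',np.degrees(np.arccos(-T[2,2])).round(2),'pos',o['position'].round(4),o['time'])
E
python3 -c "
from h import *
go(.565,.116,.2296,-100)"
```

```text
top0 candle 344 [566.7 118.5] 29.0 ztop [0.13  0.133 0.135]
top0 mill 276 [ 527.1 -204.8] 25.6 ztop [0.145 0.154 0.158]
top0 bottle 1215 [636.3 388.8] 37.5 ztop [0.188 0.288 0.292]
top0 jar 306 [390.2 332.7] 25.9 ztop [0.103 0.106 0.108]
top0 wine 404 [421.7 -40.7] 30.5 ztop [0.139 0.143 0.145]
top0 tumbler 208 [681.9 -57.5] 32.9 ztop [0.103 0.111 0.115]
scene0 candle 337 [615.6  95.7] 78.7 ztop [0.13  0.132 0.134]
scene0 mill 252 [ 532.8 -204.7] 25.6 ztop [0.144 0.153 0.155]
scene0 bottle 2197 [538.4 421.4] 146.1 ztop [0.174 0.275 0.291]
scene0 jar 263 [392.5 330.7] 27.3 ztop [0.102 0.105 0.106]
scene0 wine 558 [450.4 -52.2] 53.8 ztop [0.127 0.141 0.143]
scene0 tumbler 408 [685.2 -58.3] 33.0 ztop [0.101 0.11  0.112]
shift [ 2.817 -2.509  0.006] turn 0.1882 rows>= 18.1 yang -66.1 tilt 0.11 pos [ 0.2529 -0.5709  0.2297] 0.1
```

Emit:
{"fn": "move_arm", "kwargs": {"motion": "1 .94 -.84 0 0;1 .94 -.84 0 0;1 .94 -.84 0 0;1 .94 -.84 0 0;1 .94 -.84 0 0;1 .94 -.84 0 0;1 .94 -.84 0 0"}}

```text
time: 0.68
position: [0.3575, -0.3337, 0.2298]
tool_rot: [0.978, 0.209, -0.0, -0.004]
ft_force: [-1.5, 0.6, -0.5]
grip_width: 0.0869
grip_force: 0.0
```

Emit:
{"fn": "move_arm", "kwargs": {"motion": "1 .94 -.84 0 0;1 .94 -.84 0 0;1 .94 -.84 0 0;1 .94 -.84 0 0;1 .94 -.84 0 0;1 .94 -.84 0 0;1 .94 -.84 0 0"}}

```text
time: 1.27
position: [0.4621, -0.1061, 0.2304]
tool_rot: [0.978, 0.21, 0.0, -0.001]
ft_force: [0.5, -1.1, 0.1]
grip_width: 0.0869
grip_force: 0.0
```

Emit:
{"fn": "move_arm", "kwargs": {"motion": "1 .8 -.8 0 .188;1 .8 -.8 0 .188;1 .8 -.8 0 .188;1 .8 -.8 0 .188;1 .8 -.8 0 .188;1 .8 -.8 0 .188;1 .8 -.8 0 .188;1 .8 -.8 0 .188"}}

```text
time: 1.93
position: [0.5428, 0.1006, 0.2301]
tool_rot: [0.996, -0.085, -0.0, 0.0]
ft_force: [-0.5, -0.0, -0.4]
grip_width: 0.0871
grip_force: 0.0
```

```bash
python3 -c "
from h import *
p,d,m=snap('wrist','w1')
z=np.load('w1.npz');P=z['P']
k=(P[...,2]>.122)&(P[...,2]<.145)&(abs(P[...,0]-.567)<.06)&(abs(P[...,1]-.118)<.06);Q=P[k]
print(len(Q),cv2.minEnclosingCircle((Q[:,:2]*1000).astype(np.float32)),np.median(Q[:,2]),m['position'])
go(.5685,.118,.15,-100)"
```

```text
5146 ((568.0284423828125, 119.61996459960938), 29.042156219482422) 0.1310196126845537 [0.62126655 0.08770449 0.3854509 ]
shift [ 0.114 -0.116  0.4  ] turn 0.0011 rows>= 2.1 yang -99.8 tilt 0.08 pos [0.5422 0.0992 0.23  ] 1.9833
```

View pics/w1.png

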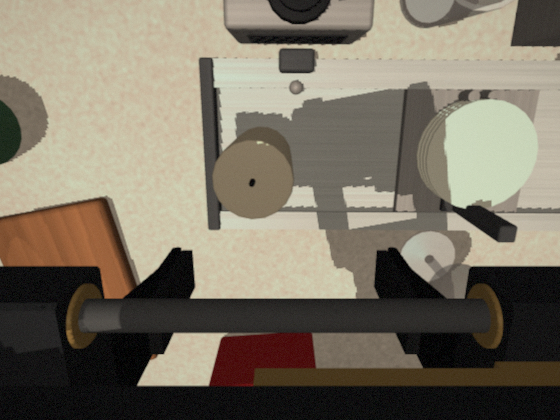

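The wrist view shows the candle top at (253,178) in line with the closing direction, and it agrees with the top view to within 1.5 mm.

```bash
python3 -c "
from h import *
go(.568,.1192,.085,-100)"
```

```text
shift [ 0.111 -0.121  0.725] turn 0.0011 rows>= 3.6 yang -99.8 tilt 0.08 pos [0.5422 0.0992 0.23  ] 1.9833
```

Emit:
{"fn": "move_arm", "kwargs": {"motion": "1 .111 -.121 .1 0;1 .111 -.121 .2 0;1 .111 -.121 .2 0;1 .111 -.121 .35 0;1 .111 -.121 .5 0;1 .111 -.121 .62 0;1 .111 -.121 .72 0;1 .111 -.121 .72 0;1 .111 -.121 .72 0"}}

```text
time: 2.73
position: [0.5674, 0.1174, 0.0864]
tool_rot: [0.996, -0.088, -0.001, 0.0]
ft_force: [0.1, -0.1, 0.6]
grip_width: 0.0868
grip_force: 0.0
```

Emit:
{"fn": "move_arm", "kwargs": {"motion": "-1 0 0 0 0;-1 0 0 0 0;-1 0 0 0 0;-1 0 0 0 0;-1 0 0 0 0;-1 0 0 0 0;-1 0 0 0 0;-1 0 0 0 0", "newtons": 25}}

```text
time: 3.4
position: [0.5687, 0.1191, 0.0872]
tool_rot: [0.996, -0.087, 0.0, 0.0]
ft_force: [-1.1, -0.7, 5.3]
grip_width: 0.0574
grip_force: 25.0
```

Emit:
{"fn": "move_arm", "kwargs": {"motion": "-1 0 0 -.1 0;-1 0 0 -.25 0;-1 0 0 -.4 0;-1 0 0 -.55 0;-1 0 0 -.55 0;-1 0 0 -.55 0"}}

```text
time: 3.9
position: [0.569, 0.1192, 0.1975]
tool_rot: [0.996, -0.087, 0.001, -0.0]
ft_force: [0.7, -0.3, -3.6]
grip_width: 0.0573
grip_force: 25.0
```

```bash
python3 -c "
from h import *
go(.505,.348,.197,-92)"
```

```text
shift [-0.513 -1.072  0.002] turn -0.0442 rows>= 5.7 yang -100.0 tilt 0.16 pos [0.569  0.1192 0.1975] 3.9
```

Emit:
{"fn": "move_arm", "kwargs": {"motion": "-1 -.1 -.2 0 0;-1 -.2 -.38 0 0;-1 -.28 -.55 0 -.02;-1 -.36 -.72 0 -.04;-1 -.43 -.86 0 -.04;-1 -.48 -.97 0 -.04;-1 -.51 -1 0 -.04;-1 -.51 -1 0 -.04;-1 -.51 -1 0 -.04"}}

```text
time: 4.65
position: [0.5012, 0.3328, 0.1945]
tool_rot: [1.0, -0.023, -0.002, 0.001]
ft_force: [0.4, -0.9, -2.8]
grip_width: 0.0579
grip_force: 25.0
```

```bash
python3 -c "
from h import *
go(.505,.348,.0865,-92)"
```

```text
shift [ 0.017 -0.078  0.54 ] turn -0.0038 rows>= 2.6 yang -92.7 tilt 0.25 pos [0.5012 0.3328 0.1945] 4.65
```

Emit:
{"fn": "move_arm", "kwargs": {"motion": "-1 .015 -.07 .1 0;-1 .015 -.07 .2 0;-1 .015 -.07 .3 0;-1 .015 -.07 .4 0;-1 .015 -.07 .47 0;-1 .015 -.07 .51 0;-1 .015 -.07 .53 0;-1 .015 -.07 .54 0;-1 .015 -.07 .54 0;-1 .015 -.07 .54 0"}}

```text
time: 5.48
position: [0.507, 0.3475, 0.0894]
tool_rot: [1.0, -0.024, 0.001, -0.0]
ft_force: [0.2, 0.0, -2.3]
grip_width: 0.0577
grip_force: 25.0
```

Still hanging by its weight, about 4 mm above the board.

Emit:
{"fn": "move_arm", "kwargs": {"motion": "-1 0 0 .01 0;-1 0 0 .015 0;-1 0 0 .02 0;-1 0 0 .02 0;-1 0 0 .02 0"}}

```text
time: 5.9
position: [0.5064, 0.3478, 0.0853]
tool_rot: [1.0, -0.024, 0.0, -0.0]
ft_force: [-1.1, 0.3, 2.3]
grip_width: 0.0573
grip_force: 25.0
```

Touching the board; release, then rise.

Emit:
{"fn": "move_arm", "kwargs": {"motion": "1 0 0 0 0;1 0 0 0 0;1 0 0 0 0;1 0 0 0 0;1 0 0 0 0;1 0 0 0 0;1 0 0 0 0;1 0 0 0 0"}}

```text
time: 6.57
position: [0.5062, 0.3475, 0.0845]
tool_rot: [1.0, -0.024, -0.0, 0.0]
ft_force: [0.3, -0.6, 0.1]
grip_width: 0.0866
grip_force: 0.0
```

Emit:
{"fn": "move_arm", "kwargs": {"motion": "1 0 0 -.05 0;1 0 0 -.15 0;1 0 0 -.3 0;1 0 0 -.5 0;1 0 0 -.7 0;1 0 0 -.7 0;1 0 0 -.7 0"}}

```text
time: 7.15
position: [0.508, 0.3484, 0.2286]
tool_rot: [1.0, -0.024, 0.004, -0.002]
ft_force: [-0.2, -0.1, 0.2]
grip_width: 0.087
grip_force: 0.0
```

```bash
python3 -c "
from m import *
go(.45,.15,.226,-100)
snap('top','top1');snap('scene','scene1')
for t in('top1','scene1'):
  P=np.load(t+'.npz')['P']
  b=(abs(P[...,0]-.505)<.05)&(abs(P[...,1]-.348)<.06)&(P[...,2]>.12)&(P[...,2]<.135);Q=P[b]
  if len(Q)>5: print(t,len(Q),cv2.minEnclosingCircle((Q[:,:2]*1000).astype(np.float32)),np.median(Q[:,2]))
p=roi('top1',283,325,190,245)
p,P=roi('top1',283,325,190,240); z=P[...,2]; k=(z>.1)&(z<.13); st('post',P[k])
"
```

```text
shift [-0.242  1.005  0.008] turn 0.0403 rows>= 5.0 yang -92.8 tilt 0.46 pos [0.508  0.3484 0.2286] 7.15
top1 120 ((504.177490234375, 345.88818359375), 28.595699310302734) 0.12762737184928064
scene1 313 ((508.00726318359375, 345.6568298339844), 29.54218292236328) 0.12743239423939368
post 32 med [ 0.4885 -0.0635  0.1166] mid [ 0.4902 -0.0641  0.1118] ext [0.014 0.013 0.019]
```

Emit:
{"fn": "move_arm", "kwargs": {"motion": "1 -.1 .98 0 0;1 -.1 .98 0 0;1 -.1 .98 0 0;1 -.1 .98 0 0;1 -.1 .98 0 0;1 -.1 .98 0 0"}}

```text
time: 7.75
position: [0.4739, 0.1481, 0.2225]
tool_rot: [1.0, -0.027, -0.004, 0.001]
ft_force: [-0.1, 0.5, -0.0]
grip_width: 0.0873
grip_force: 0.0
```

Emit:
{"fn": "move_arm", "kwargs": {"motion": "1 -.1 .9 0 .04;1 -.1 .9 0 .04;1 -.1 .9 0 .04;1 -.1 .9 0 .04;1 -.1 .9 0 .04;1 -.1 .9 0 .04;1 -.1 .9 0 .04"}}

```text
time: 8.33
position: [0.4476, -0.026, 0.2235]
tool_rot: [0.996, -0.088, -0.001, -0.001]
ft_force: [-0.1, 1.3, -0.0]
grip_width: 0.0869
grip_force: 0.0
```

```bash
python3 -c "
from m import *
p,d,m=snap('wrist','w2')
P=np.load('w2.npz')['P']
k=(P[...,2]>.112)&(P[...,2]<.124)&(abs(P[...,0]-.488)<.04)&(abs(P[...,1]+.062)<.04);rect('post',P[k])
k=(P[...,2]>.124)&(P[...,2]<.15)&(abs(P[...,0]-.42)<.05)&(abs(P[...,1]+.04)<.05)
if k.any():rect('wine',P[k])
k=(P[...,2]>.055)&(P[...,2]<.068)&(abs(P[...,0]-.54)<.06)&(abs(P[...,1]+.073)<.06);rect('plates',P[k])
go(.488,-.063,.094,-100)"
```

```text
post 694 c [468.3 -53.6] size [26.4 66. ] ang 56.3 z 0.1184
wine 5084 c [424.9 -40.7] size [55.4 54.8] ang 17.77 z 0.1398
plates 12082 c [542.  -72.2] size [95.6 95.2] ang 17.29 z 0.0631
shift [0.233 0.152 0.647] turn 0.0001 rows>= 3.4 yang -100.0 tilt 0.16 pos [ 0.4477 -0.0253  0.2236] 8.3833
```

View pics/w2.png

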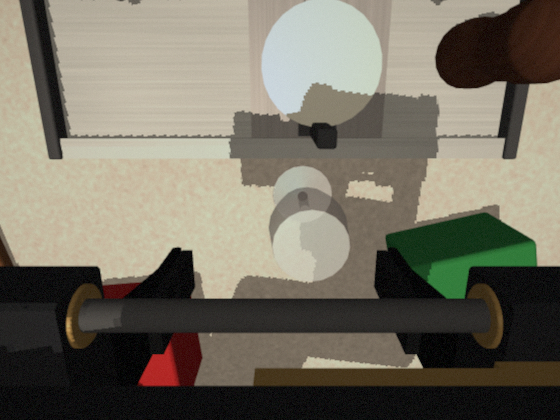

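The post is at (325,135) in the wrist view, just behind the wine glass (310,245), with about 20 mm of clearance for the fingers.

Emit:
{"fn": "move_arm", "kwargs": {"motion": "1 .22 .16 0 0;1 .225 .17 .1 0;1 .225 .17 .2 0;1 .225 .17 .35 0;1 .225 .17 .5 0;1 .225 .17 .58 0;1 .225 .17 .63 0;1 .225 .17 .645 0;1 .225 .17 .645 0"}}

```text
time: 9.13
position: [0.4861, -0.0655, 0.0944]
tool_rot: [0.996, -0.086, -0.001, -0.001]
ft_force: [-0.0, 0.4, 0.4]
grip_width: 0.087
grip_force: 0.0
```

Emit:
{"fn": "move_arm", "kwargs": {"motion": "-1 0 0 0 0;-1 0 0 0 0;-1 0 0 0 0;-1 0 0 0 0;-1 0 0 0 0;-1 0 0 0 0;-1 0 0 0 0;-1 0 0 0 0;-1 0 0 0 0;-1 0 0 0 0;-1 0 0 0 0", "newtons": 25}}

```text
time: 10.05
position: [0.4866, -0.0674, 0.0955]
tool_rot: [0.996, -0.087, -0.0, -0.0]
ft_force: [-0.2, -0.3, 1.0]
grip_width: 0.0218
grip_force: 0.2
```

```bash
python3 -c "
from h import *
ex=np.array([.985,-.174]);ey=np.array([.174,.985])
w=np.array([.7185,.0592]);c=np.array([.542,-.0725])
print('travel',(w-c)@ey)
o=robot.get_obs();print(o['position'],o['grip_width'],o['grip_force'])
t=o['position'][:2]+ey*((w-c)@ey)
go(t[0],t[1],o['position'][2],-100)"
```

```text
travel 0.16043549999999998
[ 0.48655882 -0.06738289  0.09551754] 0.021828092699728654 0.21346063354030775
shift [ 0.001 -0.802  0.   ] turn 0.0002 rows>= 3.8 yang -100.0 tilt 0.01 pos [ 0.4866 -0.0674  0.0955] 10.05
```

Emit:
{"fn": "move_arm", "kwargs": {"motion": "-1 0 0 0 0;-1 0 0 0 0;-1 0 0 0 0;-1 0 0 0 0;-1 0 0 0 0"}}

```text
time: 10.47
position: [0.4865, -0.0673, 0.0955]
tool_rot: [0.996, -0.087, -0.0, -0.0]
ft_force: [-0.6, 0.8, -1.4]
grip_width: 0.0137
grip_force: 25.0
```

Emit:
{"fn": "move_arm", "kwargs": {"motion": "-1 0 -.05 0 0;-1 0 -.13 0 0;-1 0 -.22 0 0;-1 0 -.31 0 0;-1 0 -.4 0 0;-1 0 -.49 0 0;-1 0 -.58 0 0;-1 0 -.66 0 0;-1 0 -.72 0 0;-1 0 -.76 0 0;-1 0 -.78 0 0;-1 0 -.78 0 0"}}

```text
time: 11.47
position: [0.5131, 0.0873, 0.0955]
tool_rot: [0.996, -0.087, -0.0, -0.0]
ft_force: [-1.8, 1.1, 0.9]
grip_width: 0.0139
grip_force: 25.0
```

```bash
python3 -c "
from m import *
snap('top','t2');snap('scene','s2')
for t in('t2','s2'):
  P=np.load(t+'.npz')['P']
  g=lambda cx,cy,r,a,b:P[(abs(P[...,0]-cx)<r)&(abs(P[...,1]-cy)<r)&(P[...,2]>a)&(P[...,2]<b)]
  Q=g(.57,.085,.07,.055,.068); rect(t+'plates',Q); print(cv2.minEnclosingCircle((Q[:,:2]*1000).astype(np.float32)))
  rect('warmer',g(.718,.059,.075,.078,.09))
print(robot.get_obs()['ft_force'])
cv2.imwrite('pics/c2.png',cv2.resize(cv2.imread('pics/s2.png')[170:320,180:380],(800,600),interpolation=2))
"
```

```text
t2plates 0 c [0. 0.] size [0. 0.] ang 0.0 z nan
((0.0, 0.0), 0.0)
warmer 1046 c [716.7  59.7] size [110.5 111.8] ang 80.35 z 0.0844
s2plates 819 c [570.6  76.6] size [95.7 92.5] ang 0.85 z 0.0618
((570.037841796875, 76.7655029296875), 49.30616760253906)
warmer 1467 c [720.7  58.4] size [110.1 111. ] ang 79.58 z 0.0846
[-2.28355238  1.4915371   1.20701988]m.py:6: RuntimeWarning: Mean of empty slice.
  r=cv2.minAreaRect((Q[:,:2]*1000).astype(np.float32)); print(n,len(Q),'c',np.round(r[0],1),'size',np.round(r[1],1),'ang',round(r[2],2),'z',Q[:,2].mean().round(4))
  ret = ret.dtype.type(ret / rcount)
```

View pics/c2.png

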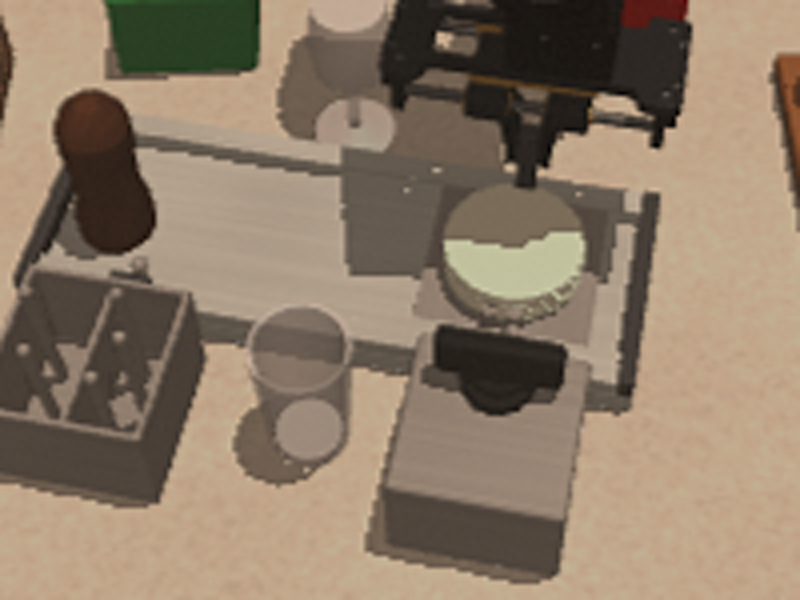

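The scene crop shows the carriage at (515,260), still about 8 mm short of the warmer's centre line. The mill and glasses are standing.

Emit:
{"fn": "move_arm", "kwargs": {"motion": "-1 0 -.01 0 0;-1 0 -.02 0 0;-1 0 -.03 0 0;-1 0 -.04 0 0;-1 0 -.04 0 0;-1 0 -.04 0 0;-1 0 -.04 0 0"}}

```text
time: 12.15
position: [0.5151, 0.0944, 0.0955]
tool_rot: [0.996, -0.087, 0.0, -0.0]
ft_force: [-2.0, 1.6, 0.6]
grip_width: 0.0137
grip_force: 25.0
```

```bash
cat > k.py <<'E'
from m import *
import sys
g=lambda P,cx,cy,r,a,b:P[(abs(P[...,0]-cx)<r)&(abs(P[...,1]-cy)<r)&(P[...,2]>a)&(P[...,2]<b)]
snap('scene','s3');P=np.load('s3.npz')['P']
c=cv2.minEnclosingCircle((g(P,.572,.085,.07,.055,.068)[:,:2]*1000).astype(np.float32))[0]
w=cv2.minAreaRect((g(P,.718,.059,.075,.078,.09)[:,:2]*1000).astype(np.float32))[0]
o=robot.get_obs();print(c,w,'left',(np.array(w)-c)@[.174,.985],o['position'],o['ft_force'],o['grip_width'])
E
python3 k.py
```

```text
(570.4222412109375, 86.80335998535156) (719.58740234375, 58.59912109375) left -1.8264372711181664 [0.51510475 0.0943099  0.09551413] [-1.23237231  1.20452855  0.68800982] 0.014032111696096812
```

Emit:
{"fn": "move_arm", "kwargs": {"motion": "-1 0 -.01 0 0;-1 0 -.01 0 0;-1 0 -.01 0 0"}}

```text
time: 12.45
position: [0.5153, 0.096, 0.0955]
tool_rot: [0.996, -0.087, -0.0, 0.0]
ft_force: [-1.0, -0.3, -0.2]
grip_width: 0.014
grip_force: 25.0
```

```bash
python3 k.py; python3 k.py
```

```text
(570.935791015625, 83.62704467773438) (719.9795532226562, 58.458045959472656) left 1.1421508865356416 [0.51530447 0.09597837 0.0955126 ] [-1.65619776  0.41988334  0.55630604] 0.013556791878569275
(571.0589599609375, 85.88856506347656) (720.8617553710938, 58.3526725769043) left -1.057167697906497 [0.51531205 0.09598172 0.09549199] [-2.06155995  0.0354273   0.32631969] 0.013568549839570053
```

Emit:
{"fn": "move_arm", "kwargs": {"motion": "1 0 0 0 0;1 0 0 0 0;1 0 0 0 0;1 0 0 0 0;1 0 0 0 0;1 0 0 0 0;1 0 0 0 0;1 0 0 0 0"}}

```text
time: 13.22
position: [0.5154, 0.0961, 0.0956]
tool_rot: [0.996, -0.087, 0.0, -0.0]
ft_force: [0.6, 0.8, 0.4]
grip_width: 0.0593
grip_force: 0.0
```

Emit:
{"fn": "move_arm", "kwargs": {"motion": "1 0 0 -.1 0;1 0 0 -.25 0;1 0 0 -.4 0;1 0 0 -.55 0;1 0 0 -.65 0;1 0 0 -.65 0;1 0 0 -.65 0"}}

```text
time: 13.8
position: [0.5159, 0.0961, 0.2267]
tool_rot: [0.996, -0.087, 0.002, -0.0]
ft_force: [-0.3, -0.1, -0.1]
grip_width: 0.0868
grip_force: 0.0
```

```bash
cat > l.py <<'E'
from m import *
import sys
g=lambda P,cx,cy,r,a,b:P[(abs(P[...,0]-cx)<r)&(abs(P[...,1]-cy)<r)&(P[...,2]>a)&(P[...,2]<b)]
tag=sys.argv[1]
for n in('wrist','top','scene'):
  snap(n,tag+n);P=np.load(tag+n+'.npz')['P']
  Q=g(P,.572,.085,.07,.055,.068);c=np.array(cv2.minAreaRect((Q[:,:2]*1000).astype(np.float32))[0])
  w=cv2.minAreaRect((g(P,.718,.059,.075,.078,.09)[:,:2]*1000).astype(np.float32))
  H=g(P,.691,.064,.06,.122,.137)
  print(n,c,w[0],'left',(np.array(w[0])-c)@[.174,.985]); 
  if len(H):rect('handle',H)
go(.691,.064,.23,-10)
E
python3 l.py a
```

```text
wrist [569.94836426  86.68096924] (0.0, 0.0) left -184.5517700805664
top [539.43804932  95.15171051] (716.8952026367188, 59.61383056640625) left -4.127267066955567
handle 155 c [689.7  63.9] size [78.6 17.6] ang 79.61 z 0.1297
scene [571.48468018  84.57585144] (720.0499877929688, 58.616573333740234) left 0.2804745903015122
handle 227 c [692.7  63.5] size [79.5 16.8] ang 79.63 z 0.1293
shift [ 0.899  0.005 -0.032] turn -0.4998 rows>= 12.6 yang -100.0 tilt 0.18 pos [0.5141 0.0961 0.2242] 13.95
```

View pics/awrist.png

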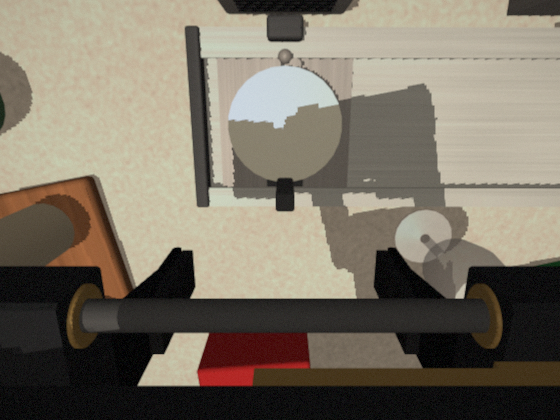

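The wrist view shows the ball (285,56), plates (285,125) and post (285,195) in one column, so the carriage is home. Now the handle.

Emit:
{"fn": "move_arm", "kwargs": {"motion": "1 .1 0 0 -.04;1 .25 0 0 -.08;1 .4 0 0 -.12;1 .5 0 0 -.16;1 .6 0 0 -.2;1 .7 0 0 -.24;1 .8 0 0 -.28;1 .85 0 0 -.32;1 .9 0 0 -.36;1 .9 0 0 -.4;1 .9 0 0 -.44;1 .9 0 0 -.47"}}

```text
time: 14.95
position: [0.6917, 0.0649, 0.2227]
tool_rot: [0.794, 0.608, -0.002, -0.002]
ft_force: [-0.1, 0.4, 0.5]
grip_width: 0.0869
grip_force: 0.0
```

Emit:
{"fn": "move_arm", "kwargs": {"motion": "1 0 0 0 -.03;1 0 0 0 -.03;1 0 0 0 -.03"}}

```text
time: 15.2
position: [0.6918, 0.065, 0.2236]
tool_rot: [0.767, 0.642, -0.001, -0.001]
ft_force: [0.5, 0.6, 0.5]
grip_width: 0.087
grip_force: 0.0
```

```bash
python3 -c "
from m import *
snap('wrist','b');P=np.load('b.npz')['P']
Q=P[(abs(P[...,0]-.691)<.06)&(abs(P[...,1]-.064)<.06)&(P[...,2]>.12)&(P[...,2]<.137)]
if len(Q): rect('h',Q)
go(.6912,.0638,.11,-10)"
```

```text
h 2439 c [691.1  66.6] size [79.1 15.8] ang 80.27 z 0.1313
shift [-0.006 -0.002  0.57 ] turn -0.0006 rows>= 2.7 yang -10.1 tilt 0.14 pos [0.692 0.065 0.224] 15.25
```

Emit:
{"fn": "move_arm", "kwargs": {"motion": "1 0 0 .1 0;1 0 0 .2 0;1 0 0 .3 0;1 0 0 .4 0;1 0 0 .48 0;1 0 0 .54 0;1 0 0 .565 0;1 0 0 .565 0;1 0 0 .565 0"}}

```text
time: 16.0
position: [0.693, 0.065, 0.1128]
tool_rot: [0.766, 0.643, 0.0, 0.0]
ft_force: [-0.8, 0.5, 0.9]
grip_width: 0.087
grip_force: 0.0
```

Emit:
{"fn": "move_arm", "kwargs": {"motion": "-1 0 0 0 0;-1 0 0 0 0;-1 0 0 0 0;-1 0 0 0 0;-1 0 0 0 0;-1 0 0 0 0;-1 0 0 0 0;-1 0 0 0 0;-1 0 0 0 0;-1 0 0 0 0;-1 0 0 0 0;-1 0 0 0 0", "newtons": 15}}

```text
time: 17.0
position: [0.6914, 0.0652, 0.1124]
tool_rot: [0.766, 0.643, -0.001, -0.001]
ft_force: [1.4, -0.5, 2.5]
grip_width: 0.0158
grip_force: 15.0
```

Emit:
{"fn": "move_arm", "kwargs": {"motion": "-1 0 0 0 0;-1 0 0 0 0;-1 0 0 0 0"}}

```text
time: 17.25
position: [0.6914, 0.0652, 0.1124]
tool_rot: [0.766, 0.643, -0.001, -0.001]
ft_force: [-4.1, 0.5, 2.4]
grip_width: 0.0161
grip_force: 15.0
```

Emit:
{"fn": "move_arm", "kwargs": {"motion": "-1 0 0 0 .04;-1 0 0 0 .08;-1 0 0 0 .12;-1 0 0 0 .16;-1 0 0 0 .2;-1 0 0 0 .24;-1 0 0 0 .28;-1 0 0 0 .32;-1 0 0 0 .36;-1 0 0 0 .39;-1 0 0 0 .41;-1 0 0 0 .415"}}

```text
time: 18.25
position: [0.6916, 0.0649, 0.1124]
tool_rot: [0.999, 0.046, -0.001, 0.0]
ft_force: [-4.8, -0.2, 2.7]
grip_width: 0.0159
grip_force: 15.0
```

Emit:
{"fn": "move_arm", "kwargs": {"motion": "-1 0 0 0 0;-1 0 0 0 0;-1 0 0 0 0"}}

```text
time: 18.5
position: [0.6917, 0.065, 0.1124]
tool_rot: [0.999, 0.047, -0.001, 0.0]
ft_force: [-5.6, 0.0, 3.5]
grip_width: 0.0159
grip_force: 15.0
```

```bash
python3 -c "
from h import *
o=robot.get_obs();print(o['moment'],o['ft_force'],o['q']);go(.691,.065,.11,-84.5)"
```

```text
[0.01395879 0.9521146  0.05009607] [-5.62125339  0.03223887  3.47909665] [-6.67067113e-02  7.53985575e-01  1.33440934e+00 -3.03153678e-04
  1.05534567e+00  1.40983051e+00]
shift [-0.003 -0.001  0.012] turn -0.0005 rows>= 0.1 yang -84.6 tilt 0.12 pos [0.6917 0.065  0.1124] 18.5
```

Emit:
{"fn": "move_arm", "kwargs": {"motion": "1 0 0 0 0;1 0 0 0 0;1 0 0 0 0;1 0 0 0 0;1 0 0 0 0;1 0 0 0 0;1 0 0 0 0;1 0 0 0 0"}}

```text
time: 19.17
position: [0.6927, 0.065, 0.1125]
tool_rot: [0.999, 0.047, 0.0, 0.0]
ft_force: [-0.0, -0.2, 0.1]
grip_width: 0.061
grip_force: 0.0
```

Emit:
{"fn": "move_arm", "kwargs": {"motion": "1 0 0 -.1 0;1 0 0 -.25 0;1 0 0 -.4 0;1 0 0 -.55 0;1 0 0 -.7 0;1 0 0 -.7 0;1 0 0 -.7 0;1 0 0 -.7 0"}}

```text
time: 19.83
position: [0.692, 0.065, 0.2521]
tool_rot: [0.999, 0.047, -0.001, -0.0]
ft_force: [0.2, 0.1, -0.3]
grip_width: 0.0871
grip_force: 0.0
```

```bash
python3 l.py e; python3 -c "
import cv2;cv2.imwrite('pics/ec.png',cv2.imread('pics/escene.png'))"
```

```text
wrist [572.49859619  85.61798096] (718.62255859375, 60.57178497314453) left 0.755066413879393
handle 1993 c [691.9  65.7] size [78.9 16. ] ang 5.08 z 0.1313
top [0. 0.] (698.76220703125, 16.47568130493164) left 137.81317010879516
scene [573.32867432  84.30219269] (720.2434692382812, 58.564476013183594) left 0.2115233917236302
handle 206 c [693.4  63.7] size [80. 16.] ang 5.6 z 0.1299
shift [-0.003  0.005  0.102] turn -0.4148 rows>= 10.4 yang -84.7 tilt 0.23 pos [0.6915 0.065  0.2504] 19.9833
```

View pics/ec.png

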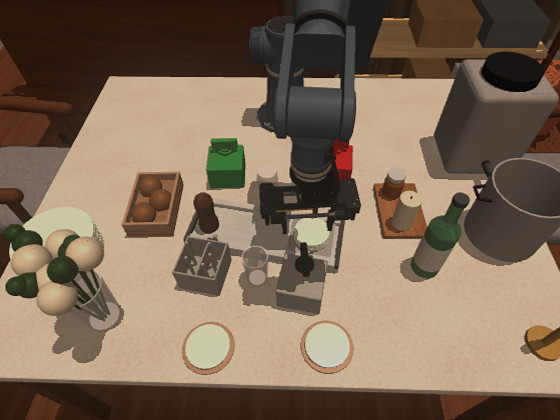

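The scene shows the handle (304,262) turned about 75°, the carriage (312,235) home in front of the warmer, the candle (408,212) upright on the board, and everything else standing.

```bash
python3 -c "
from rig import robot
print(robot.hand_in())"
```

```text
the job is handed in; nothing more can be done
None
```

The job is handed in, with no verdict shown; the last pictures show the candle upright on the board, the carriage home within about 1 mm, the warmer's handle turned about 75° to on, and nothing knocked over.

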